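Set out the hardness tester's anvils and check pieces

TASK

Load the anvil rack beside the hardness tester in the order of use: the vee anvil in the hole nearest the robot, the flat anvil in the middle hole behind it and the pedestal anvil in the far hole, each with its shank in the hole and its head resting on the rack. Put each check piece on the anvil made for it: lay the round test piece in the groove of the vee anvil, along the groove and in the middle of it, and the disc-shaped test block flat on top of the flat anvil, centred on it.

Things in the scene. Friction and masses are not known exactly. Their poses are not given: they have to be found in the camera images.
- anvil_rack: fixed rack on the bench left of the 3 mm green mat, by the tester: wooden plinth 258x78x8 mm under a black plate 244x64 mm, its top 22 mm above the bench. 3 countersunk holes, 28 mm wide (mouth 36), 14 mm deep. Origin: centre of the underside. x runs along the row away from the robot: near hole at x=-80 mm, middle 0, far +80, all y=0. A seated anvil rests on its head, shank end 9 mm above the bench.
- flat_anvil_center (a point): flat anvil, loose, steel, 28 mm high: a plain flat round head 50 mm in diameter (13 to 28 mm above the shank's end; grip its rim) on a 20 mm round shank, 13 mm long, on which it starts standing on the mat. Point: on its axis, 14 mm above the shank's end. z up.
- vee_anvil_center (a point): vee anvil, loose, steel, 35 mm high: a round head 50 mm in diameter (13 to 35 mm above the shank's end; grip its rim), a 90-degree vee groove 20 mm wide, 10 mm deep right across its top, on a 20 mm round shank, 13 mm long, on which it starts standing on the mat. Point: on its axis, 17.5 mm above the shank's end. z up, y along the groove.
- pedestal_anvil_center (a point): pedestal anvil, loose, steel, 37 mm high: a round flange 50 mm in diameter (13 to 23 mm above the shank's end; grip its rim) with a cone on it up to a flat spot 14 mm wide, on a 20 mm round shank, 13 mm long, on which it starts standing on the mat. Point: on its axis, 18.5 mm above the shank's end. z up.
- test_block_center (a point): test block, loose: a solid steel disc without a hole, 64 mm in diameter, 12 mm thick, lying flat on the mat; the largest loose steel piece there. Point: its centre, 6 mm up. z up.
- round_piece_center (a point): round test piece, loose: a short steel bar, 24 mm in diameter, 44 mm long, lying on the mat, with a ground flat above and below (20 mm across them; it does not roll). y along the bar. Point: its centre. Seated in the vee its centre is 42 mm above the vee anvil's shank end, 7 mm above the lands beside the groove.
Mind the look-alikes: they are no part of the job. Leave any blue, pink or yellow look-alike of the part that bears pedestal_anvil_center alone.

How it is judged:
By the outcome, as a careful person would: the job done as asked, in the order asked, and still so for the second after the job is handed in, with the robot touching nothing.
It also fails if it takes over 106 s, if anything falls off the work surface, if the arm or the gripper's body presses on something with over 40 N, if the wrist force passes 120 N, or if a joint passes its speed limit or range.

ROBOT

A 7-joint arm with a two-finger parallel gripper is mounted at the origin on a cart in front of the work surface, level with it; the furniture and walls round the work are solid. World frame = base frame: x ahead of the robot, y to its left, z up, the work surface at z = 0. Lengths are in mm, angles in rad, forces in N, time in s.
With the tool pointing down it reaches from about 400 to 925 mm from the base axis. Payload 4.1 kg.
Tool frame: the origin (TCP) lies midway between the tips of the shut fingers; the grasp point (between the pads) lies behind it (grasp_offset is the z of the grasp point in the tool frame, in mm); z points along the fingers, y is the direction in which the jaws open and shut (so a half turn about z gives the same grasp; the last joint's range is limited). The gripper opens to 85 mm and grips with 20 to 120 N. Pads are 22 mm wide; open, the fingers measure 114 mm over their backs; the gripper's body (76 mm by 85 mm) begins 54 mm behind the grasp point. The pads swing forward as they close: fully open they stand 13 mm farther back than shut.
Start: joints at [-1.203, 0.398, 0.045, 1.537, -0.019, 1.207, -0.051], TCP at [292.506, 580.503, 231.347] pointing down, gripper open.
Joint ranges: [-2.82, 2.82], [-0.49, 2.23], [-1.37, 1.46], [0, 2.46], [-1.36, 4.5], [0.23, 2], [-2.94, 2.94]. Speed limits (rad/s): [2.57, 2.57, 3.14, 3.14, 3.14, 3.14, 3.14].

INTERFACE

Orientations are given as a rotation vector (axis times angle).
In Python, from bench import reach, move_linear, move_j, command_gripper, sleep, inverse_kinematics, sense, camera, PlanningError, hand_in, search_frame, silhouettes, spot_point, grasp_offset gives the robot as it stands. The module is installed in compiled form; this text tells all that it offers. Calls block until the motion is done:
- reach(position, orientation): joint-space move of the TCP to a pose.
- move_linear(position, rate=150, frame=None, f_stop=None): straight line of the TCP; frame=None keeps the orientation; rate is the mean speed in mm/s. With f_stop (N) it stops when the force on the tool has changed by that much, and returns True; else False.
- move_j(angles): joint-space move.
- command_gripper(opening): finger opening in mm; the grip force is fixed at half the most; returns when the fingers have stopped.
- sleep(seconds).
- inverse_kinematics(position, orientation): joint angles nearest the present ones, or None.
- sense(): the state.
- camera(name): name is "scene" or "top" or "wrist"; returns a dict with "img" (480x640x3 uint8, red, green, blue), "fx", "fy", "cx", "cy" (pixels), "cam_to_world" (4x4, takes a point from camera to world coordinates). Camera axes: x right, y up, looking along -z (the intrinsics and any distortion apply to the point x, -y, -z); pixel columns grow to the right and rows downward; lengths in mm; the calibration is good to about 2 mm. A picture is of the moment at which its call begins. There is no depth.
A pose or a line that the arm cannot do raises PlanningError and nothing moves.
- hand_in(): hands the job in, once; it reports no verdict.
Trained networks look in a picture, given as the dict that the camera call returned (one of the last four; its "shot" number tells which), for a name from the list of things; names that differ only in an ending like _2 or _b are one class to them, and where a whole thing is asked for, a point or a joint stands for the part that bears it (a point fixed in the world has none). Each returns a list of dicts, best first, with "conf" (0 to 1); they miss things now and then, are a little off and sometimes report something else, mostly with a low value. They report only what shows in the picture. A call takes as long as a camera call. They do not tell look-alikes from the thing itself.
- search_frame(picture, label): "pixel" ([column, row] in pixels, amid what is visible of it).
- silhouettes(picture, label): "mask" (480x640 bool, what is visible of it) and "pixel" ([column, row] in pixels, amid what is visible of it).
- spot_point(picture, label): "pixel" ([column, row] in pixels: a listed point, or the origin of a listed thing).
The state is a dict: "time": time; "qpos": joint angles; "qvel": joint speeds; "effort": joint torques, N m; "eef_pos": TCP position; "eef_rot": TCP orientation; "contact_force": force on the tool from outside, world axes, zero at the start; "ft_torque": the same for the moment, N m; "opening": finger opening in mm.
Only numpy, scipy, OpenCV 4.12 (cv2) and the standard library are available. Lean on these libraries where they do the work, as an engineer would, in place of code of your own. Each camera call takes 0.05 s, during which the arm holds its last target.

## Working session

There is one attempt and no reset: what is moved stays moved. The work goes in short steps, each a Python script; the robot and the scene stay as the last script left them, time stands still between calls to the robot, and variables do not carry over. Pictures are saved under pics/ and viewed, and the job is handed in when it is done.

```bash
mkdir -p pics; ls; python3 - <<'E'
from bench import *
import cv2, numpy as np
print(sense()); print(grasp_offset)
for n in ["scene","top","wrist"]:
    p=camera(n); cv2.imwrite(f"pics/a_{n}.png",p["img"][:,:,::-1])
    print(n,{k:(np.round(v,3).tolist() if not np.isscalar(v) else v) for k,v in p.items() if k!="img"})
    for l in ["anvil_rack","flat_anvil_center","vee_anvil_center","pedestal_anvil_center","test_block_center","round_piece_center"]:
        print(l,[(np.round(d["pixel"]).tolist(),round(d["conf"],2)) for d in spot_point(p,l)])
print(sense()["time"])
E
```

```text
pics
{'time': 0.0, 'qpos': array([-1.20296912,  0.3991902 ,  0.04504441,  1.53789703, -0.01869509,
        1.20688193, -0.05068685]), 'qvel': array([ 1.41006040e-04,  3.02121112e-04, -5.56846060e-04,  4.92679775e-05,
       -7.90207420e-04,  6.61694878e-05,  4.64548063e-04]), 'effort': array([ 3.16803580e-04, -4.75130868e+01,  1.36523053e+00, -2.54207039e+01,
        1.18435227e-02,  9.45422711e-03,  8.95364678e-06]), 'eef_pos': array([292.23723129, 579.88718322, 230.25725511]), 'eef_rot': array([-7.26399078e-01, -3.05613911e+00,  3.03159801e-03]), 'contact_force': array([-0.21036479, -0.78345506, -0.04861798]), 'ft_torque': array([-0.03668792,  0.06764851, -0.03920001]), 'opening': 85.56467637534313}
-18.700000000000003
scene {'fx': 511.30071412236083, 'fy': 511.30071412236083, 'cx': 322.48302962071625, 'cy': 238.46589876793644, 'cam_to_world': [[0.753, 0.404, -0.52, 204.909], [-0.658, 0.438, -0.612, -571.304], [-0.019, 0.803, 0.596, 585.558], [0.0, 0.0, 0.0, 1.0]], 'shot': 1}
anvil_rack [([173.0, 238.0], 0.89)]
flat_anvil_center [([210.0, 274.0], 0.93)]
vee_anvil_center [([284.0, 2
[... 488 characters left out ...]
([174.0, 339.0], 0.6)]
flat_anvil_center [([268.0, 344.0], 0.69)]
vee_anvil_center [([275.0, 260.0], 0.96)]
pedestal_anvil_center [([480.0, 226.0], 0.93), ([142.0, 229.0], 0.89), ([350.0, 260.0], 0.73), ([292.0, 151.0], 0.64)]
test_block_center [([406.0, 332.0], 0.6)]
round_piece_center [([403.0, 254.0], 0.68)]
wrist {'fx': 346.49639448798166, 'fy': 346.49639448798166, 'cx': 319.9044049143975, 'cy': 242.4833785914669, 'cam_to_world': [[0.451, -0.861, -0.236, 232.726], [0.893, 0.434, 0.121, 610.566], [-0.001, -0.265, 0.964, 373.954], [0.0, 0.0, 0.0, 1.0]], 'shot': 3}
anvil_rack []
flat_anvil_center []
vee_anvil_center []
pedestal_anvil_center []
test_block_center []
round_piece_center []
1.05
```

View pics/a_scene.png

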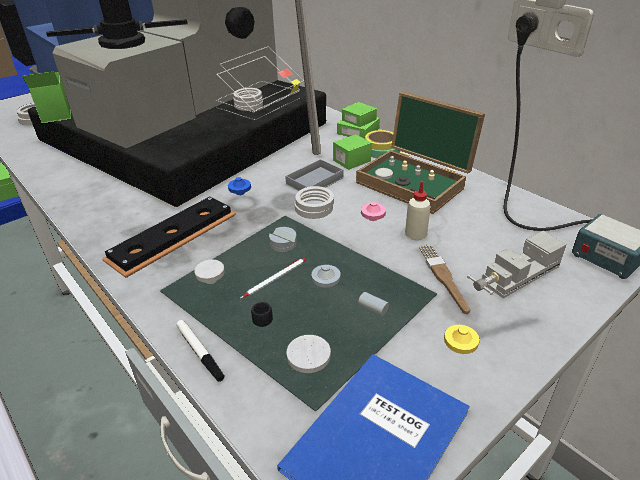

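View pics/a_top.png

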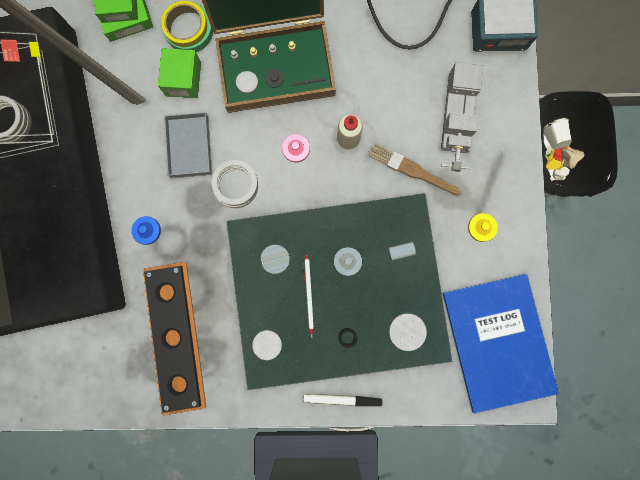

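```bash
cat > h.py <<'E'
from bench import *
import cv2, numpy as np, math
from scipy.optimize import least_squares
def ray(p,px):
    M=np.array(p["cam_to_world"]); x=(px[0]-p["cx"])/p["fx"]; y=(px[1]-p["cy"])/p["fy"]
    return M[:3,3], M[:3,:3]@np.array([x,-y,-1.])
def onz(p,px,z):
    o,d=ray(p,px); return o+d*((z-o[2])/d[2])
def proj(p,X):
    M=np.array(p["cam_to_world"]); c=(np.asarray(X)-M[:3,3])@M[:3,:3]
    return np.stack([p["cx"]+p["fx"]*c[...,0]/-c[...,2], p["cy"]-p["fy"]*c[...,1]/-c[...,2]],-1)
def tri(a,pa,b,pb):
    o1,d1=ray(a,pa);o2,d2=ray(b,pb)
    d1/=np.linalg.norm(d1);d2/=np.linalg.norm(d2)
    t=np.linalg.lstsq(np.stack([d1,-d2],1),o2-o1,rcond=None)[0]
    P1,P2=o1+t[0]*d1,o2+t[1]*d2
    return (P1+P2)/2,np.linalg.norm(P1-P2)
def save(n,img,box=None,s=1):
    if box is not None: img=img[box[1]:box[3],box[0]:box[2]]
    img=cv2.resize(np.ascontiguousarray(img[:,:,::-1]),None,fx=s,fy=s,interpolation=cv2.INTER_CUBIC)
    cv2.imwrite("pics/"+n,img)
Z={"anvil_rack":0,"flat_anvil_center":17,"vee_anvil_center":20.5,"pedestal_anvil_center":21.5,"test_block_center":9,"round_piece_center":13}
def down(yaw):
    # tool z down, tool y (jaw) axis at angle yaw from world x... tool y=(cos,sin)
    y=np.array([math.cos(yaw),math.sin(yaw),0]); z=np.array([0,0,-1.]); x=np.cross(y,z)
    from scipy.spatial.transform import Rotation as R
    return R.from_matrix(np.stack([x,y,z],1)).as_rotvec()
E
python3 - <<'E'
from h import *
t=camera("top"); s=camera("scene")
for l in Z:
    T=spot_point(t,l);S=spot_point(s,l)
    for a in T: print(l,"top",np.round(onz(t,a["pixel"],Z[l])[:2],1),a["conf"])
    for a in S: print(l,"scn",np.round(onz(s,a["pixel"],Z[l])[:2],1),a["conf"])
save("b_top.png",t["img"],(220,190,460,390),3.3)
save("b_scene.png",s["img"],(90,170,450,410),2.2)
import pickle; pickle.dump((t,s),open("first.pkl","wb"))
print(sense()["time"])
for px in [(120,300),(90,80),(144,100)]: print(px,onz(t,px,0))
E
```

```text
anvil_rack top [510.2 233.2] 0.93
anvil_rack top [636.4  54.1] 0.44
anvil_rack scn [501.4 227.5] 0.87
flat_anvil_center top [489.5  66.5] 0.76
flat_anvil_center scn [487.2  65.8] 0.97
vee_anvil_center top [642.   48.9] 0.95
vee_anvil_center scn [635.9  50.3] 0.59
pedestal_anvil_center top [639.6 -72.3] 0.92
pedestal_anvil_center top [833.5  17.7] 0.89
pedestal_anvil_center top [701.1 284.1] 0.85
pedestal_anvil_center top [ 692.4 -308.3] 0.6
pedestal_anvil_center top [ 513.6 -173.2] 0.45
pedestal_anvil_center scn [637.3 -79.8] 0.84
pedestal_anvil_center scn [825.8  14.4] 0.68
pedestal_anvil_center scn [ 680.9 -314.8] 0.61
pedestal_anvil_center scn [699.7 280.5] 0.58
test_block_center top [ 511.8 -176.7] 0.69
test_block_center scn [ 505.1 -180.2] 0.92
round_piece_center top [ 651.2 -169.8] 0.88
round_piece_center scn [ 645.3 -168. ] 0.83
1.75
(120, 300) [573.49343752 332.44455921   0.        ]
(90, 80) [980.41431981 395.95660773   0.        ]
(144, 100) [940.03064127 294.69424573   0.        ]
```

```bash
echo
```

```text
(no output)
```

View pics/b_top.png

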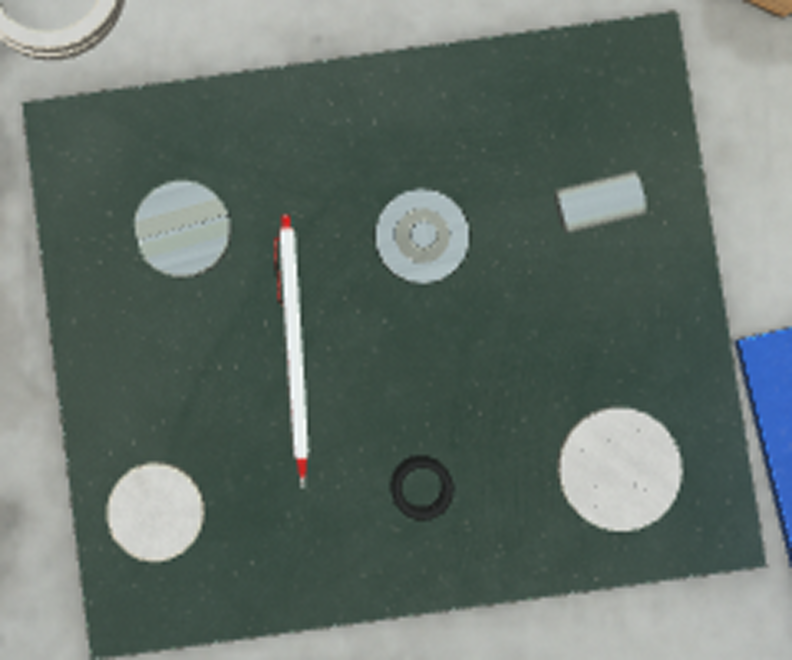

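View pics/b_scene.png

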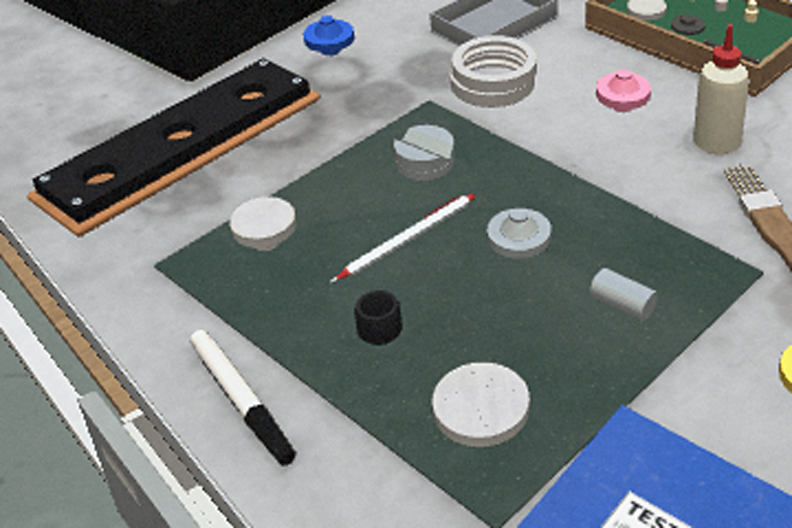

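```bash
python3 - <<'E'
from h import *
q=sense()
for yaw in (60,90,95,-90,100,70,40,10,-20,-50,120):
    for P in ((510,150,230),(435,215,30),(590,235,30),(640,49,30),(489,66,30),(640,-75,30),(510,-177,30),(648,-169,30)):
        J=inverse_kinematics(P,down(math.radians(yaw)))
        print(yaw,P,None if J is None else np.round(J,2).tolist()) if P[0] in(435,640) or J is None else 0
reach((500,110,240),down(math.radians(90)))
w=camera("wrist"); save("c_w.png",w["img"])
for l in Z:
    print(l,[(np.round(d["pixel"]).tolist(),np.round(onz(w,d["pixel"],Z[l])[:2],1),round(d["conf"],2)) for d in spot_point(w,l)])
import pickle; pickle.dump(w,open("w1.pkl","wb"))
print(sense()["time"],sense()["eef_pos"])
E
```

```text
60 (435, 215, 30) [-0.73, 0.38, 0.22, 2.11, -0.13, 0.66, 0.62]
60 (640, 49, 30) [-0.43, 0.63, 0.39, 1.74, -0.31, 0.84, 1.15]
60 (640, -75, 30) [-0.25, 0.64, 0.42, 1.73, -0.33, 0.84, 1.36]
90 (435, 215, 30) [-0.66, 0.38, 0.14, 2.11, -0.08, 0.66, 1.1]
90 (640, 49, 30) [-0.32, 0.6, 0.24, 1.73, -0.18, 0.83, 1.58]
90 (640, -75, 30) [-0.21, 0.62, 0.36, 1.73, -0.28, 0.84, 1.85]
95 (435, 215, 30) [-0.65, 0.37, 0.12, 2.11, -0.07, 0.66, 1.18]
95 (640, 49, 30) [-0.3, 0.6, 0.21, 1.73, -0.16, 0.83, 1.65]
95 (640, -75, 30) [-0.2, 0.62, 0.35, 1.73, -0.27, 0.84, 1.93]
-90 (435, 215, 30) [-1.02, 0.44, 0.58, 2.12, -0.37, 0.68, -1.77]
-90 (640, 49, 30) [-0.58, 0.69, 0.62, 1.74, -0.5, 0.88, -1.31]
-90 (640, -75, 30) [-0.44, 0.72, 0.7, 1.74, -0.57, 0.9, -1.06]
100 (435, 215, 30) [-0.64, 0.37, 0.1, 2.11, -0.06, 0.66, 1.26]
100 (640, 49, 30) [-0.28, 0.6, 0.19, 1.73, -0.15, 0.82, 1.72]
100 (640, -75, 30) [-0.19, 0.62, 0.34, 1.73, -0.26, 0.84, 2.01]
70 (435, 215, 30) [-0.71, 0.38, 0.19, 2.11, -0.11, 0.66, 0.78]
70 (640, 49, 30) [-0.4, 0.62, 0.36, 1.74, -0.28, 0.83, 1.3]
70 (640, -75, 30) [-0.24, 0.63, 0.4, 1
[... 717 characters left out ...]
55]
-50 (640, -75, 30) [-0.45, 0.73, 0.72, 1.74, -0.59, 0.91, -0.35]
120 (435, 215, 30) [-0.58, 0.37, 0.04, 2.11, -0.03, 0.66, 1.57]
120 (640, 49, 30) [-0.24, 0.59, 0.14, 1.73, -0.1, 0.82, 2.04]
120 (640, -75, 30) [-0.14, 0.61, 0.26, 1.73, -0.2, 0.83, 2.31]
anvil_rack [([430.0, 217.0], array([508.1, 234.6]), 0.69)]
flat_anvil_center [([278.0, 206.0], array([492.7,  66.4]), 0.64)]
vee_anvil_center [([267.0, 328.0], array([635.4,  48.9]), 0.9)]
pedestal_anvil_center [([160.0, 328.0], array([635. , -74.3]), 0.86)]
test_block_center []
round_piece_center [([84.0, 335.0], array([ 649.2, -170.5]), 0.98), ([266.0, 330.0], array([642.9,  47.1]), 0.31)]
3.9667 [499.95557331 110.33462168 239.91938299]
```

View pics/c_w.png

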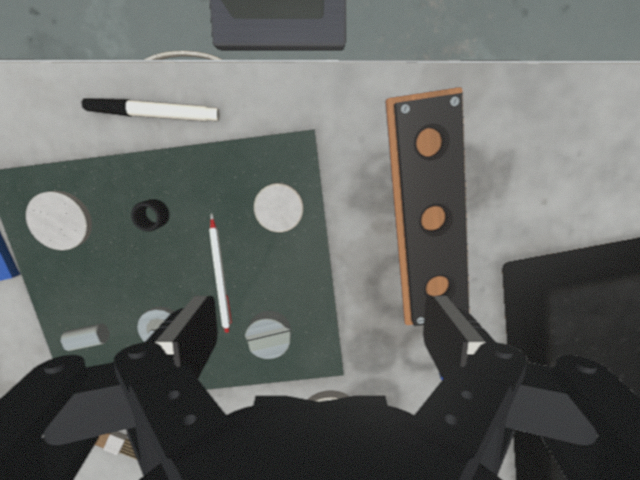

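```bash
cat > fit.py <<'E'
from h import *
from scipy.optimize import minimize
def ring(r,z,n=48):
    a=np.linspace(0,2*np.pi,n,endpoint=False); return np.stack([r*np.cos(a),r*np.sin(a),0*a+z],1)
def box(lx,ly,z0,z1): return np.array([[sx*lx/2,sy*ly/2,z] for sx in(1,-1) for sy in(1,-1) for z in(z0,z1)])
def cyl(r,z0,z1): return np.vstack([ring(r,z0),ring(r,z1)])
def cone(r0,z0,r1,z1): return np.vstack([ring(r0,z0),ring(r1,z1)])
def bar():
    a=np.linspace(0,2*np.pi,48,endpoint=False); x=12*np.cos(a); z=np.clip(12*np.sin(a),-10,10)+10
    return np.vstack([np.stack([x,0*x+s*22,z],1) for s in(1,-1)])
MOD={"anvil_rack":[box(258,78,0,8),box(244,64,8,22)],
"flat_anvil_center":[cyl(10,0,13),cyl(25,13,28)],
"vee_anvil_center":[cyl(10,0,13),cyl(25,13,35)],
"pedestal_anvil_center":[cyl(10,0,13),cyl(25,13,23),cone(18,23,7,37)],
"test_block_center":[cyl(32,0,12)],"round_piece_center":[bar()]}
SS=4
def render(p,parts,x,y,yaw,z0,bb):
    c,s=math.cos(yaw),math.sin(yaw); R=np.array([[c,-s,0],[s,c,0],[0,0,1]])
    m=np.zeros(((bb[3]-bb[1])*SS,(bb[2]-bb[0])*SS),np.uint8)
    for P in parts:
        px=proj(p,P@R.T+[x,y,z0]); px=((px-[bb[0],bb[1]]+0.5)*SS-0.5)
        h=cv2.convexHull(np.round(px*16).astype(np.int32)); cv2.fillConvexPoly(m,h,255,lineType=cv2.LINE_AA,shift=4)
    return cv2.resize(m,None,fx=1/SS,fy=1/SS,interpolation=cv2.INTER_AREA).astype(float)/255
def fit(p,mask,l,x0,z0,yawfit=False,parts=None):
    """x0=(x,y,yaw)"""
    parts=MOD[l] if parts is None else parts
    ys,xs=np.nonzero(mask); bb=(max(xs.min()-12,0),max(ys.min()-12,0),min(xs.max()+13,640),min(ys.max()+13,480))
    M=mask[bb[1]:bb[3],bb[0]:bb[2]].astype(float)
    def f(v):
        r=render(p,parts,x0[0]+v[0],x0[1]+v[1],x0[2]+(v[2]/100 if yawfit else 0),z0,bb)
        return np.abs(r-M).sum()/M.sum()
    n=3 if yawfit else 2
    S=np.vstack([np.zeros(n),np.eye(n)*5])
    r=minimize(f,np.zeros(n),method="Nelder-Mead",options=dict(initial_simplex=S,xatol=.03,fatol=1e-5))
    return x0[0]+r.x[0],x0[1]+r.x[1],x0[2]+(r.x[2]/100 if yawfit else 0),r.fun
E
python3 - <<'E'
from fit import *
import pickle
t,s=pickle.load(open("first.pkl","rb")); w=pickle.load(open("w1.pkl","rb"))
G={"anvil_rack":(508,233,0.08),"flat_anvil_center":(489,66,0),"vee_anvil_center":(638,49,0),"pedestal_anvil_center":(637,-75,0),"test_block_center":(509,-178,0),"round_piece_center":(648,-169,-1.3)}
for n,p in(("top",t),("scene",s),("wrist",w)):
    ov=p["img"].copy()
    for l in G:
        z0=0 if l=="anvil_rack" else 3
        try: D=silhouettes(p,l)
        except Exception as e: print(n,l,e); continue
        px=proj(p,np.array([G[l][0],G[l][1],z0+8.]))
        D=[d for d in D if np.hypot(*(np.array(d["pixel"])-px))<20]
        if not D: print(n,l,"none"); continue
        m=np.array(D[0]["mask"]); ov[m]=ov[m]//2+np.array([120,0,0],np.uint8)
        r=fit(p,m,l,G[l],z0,l in("anvil_rack","round_piece_center"))
        print(n,l,np.round(r,3),m.sum())
    save(f"d_{n}.png",ov)
print(sense()["time"])
E
```

```text
top anvil_rack [5.07323e+02 2.33887e+02 1.45000e-01 5.90000e-02] 6442
top flat_anvil_center [4.93058e+02 6.82700e+01 0.00000e+00 6.00000e-02] 693
top vee_anvil_center [6.40538e+02 5.28530e+01 0.00000e+00 4.20000e-02] 686
top pedestal_anvil_center [ 6.35076e+02 -7.31280e+01  0.00000e+00  4.80000e-02] 645
top test_block_center [ 5.10881e+02 -1.74647e+02  0.00000e+00  4.40000e-02] 1093
top round_piece_center [ 6.52472e+02 -1.68171e+02  2.79000e-01  7.80000e-02] 377
scene anvil_rack [5.06386e+02 2.35174e+02 1.43000e-01 4.00000e-02] 4022
scene flat_anvil_center [4.91827e+02 6.79660e+01 0.00000e+00 1.11000e-01] 589
scene vee_anvil_center [6.37786e+02 5.16000e+01 0.00000e+00 8.00000e-02] 592
scene pedestal_anvil_center [ 6.32532e+02 -7.29230e+01  0.00000e+00  1.01000e-01] 543
scene test_block_center [ 5.09177e+02 -1.75081e+02  0.00000e+00  4.80000e-02] 1400
scene round_piece_center [ 6.49193e+02 -1.68351e+02 -2.94400e+00  6.20000e-02] 442
wrist anvil_rack none
wrist flat_anvil_center [4.92948e+02 6.71720e+01 0.00000e+00 3.00000e-02] 1916
wrist vee_anvil_center [6.3983e+02 5.1191e+01 0.0000e+00 5.3000e-02] 1727
wrist pedestal_anvil_center none
wrist test_block_center [ 5.10770e+02 -1.76266e+02  0.00000e+00  5.30000e-02] 2983
wrist round_piece_center [ 6.51525e+02 -1.70544e+02  2.22000e-01  4.60000e-02] 933
4.8667
```

```bash
python3 - <<'E'
from fit import *
import pickle
t,s=pickle.load(open("first.pkl","rb")); w=pickle.load(open("w1.pkl","rb"))
def draw(p,x,y,yaw,f=4):
    im=cv2.resize(p["img"],None,fx=f,fy=f,interpolation=cv2.INTER_CUBIC)
    c,sn=math.cos(yaw),math.sin(yaw);R=np.array([[c,-sn,0],[sn,c,0],[0,0,1]])
    def poly(P,col): cv2.polylines(im,[np.round((proj(p,P@R.T+[x,y,0])+.5)*f).astype(np.int32)],True,col,1,cv2.LINE_AA)
    for hx in(-80,0,80):
        poly(ring(18,22)+[hx,0,0],(255,0,255)); poly(ring(14,8)+[hx,0,0],(0,255,255))
    q=np.array([[1,1],[1,-1],[-1,-1],[-1,1]])/2
    poly(np.c_[q*[244,64],np.full(4,22)],(255,255,0)); poly(np.c_[q*[258,78],np.full(4,8)],(0,255,0))
    return im
a=draw(w,507.3,234.2,.143,3)[230:1000,1120:1440]
b=draw(t,507.3,234.2,.143,4)[1030:1680,550:850]
a=cv2.resize(a,None,fx=.75,fy=.75);b=cv2.resize(b,(280,a.shape[0]))
cv2.imwrite("pics/e.png",np.hstack([a,b])[:,:,::-1])
E
```

```text
(no output)
```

View pics/e.png

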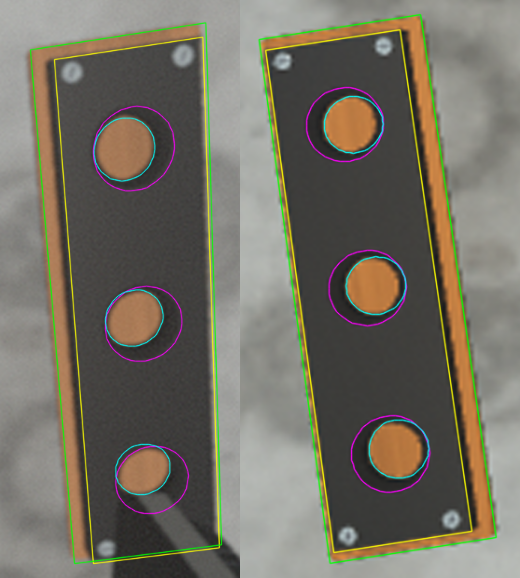

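View pics/d_wrist.png

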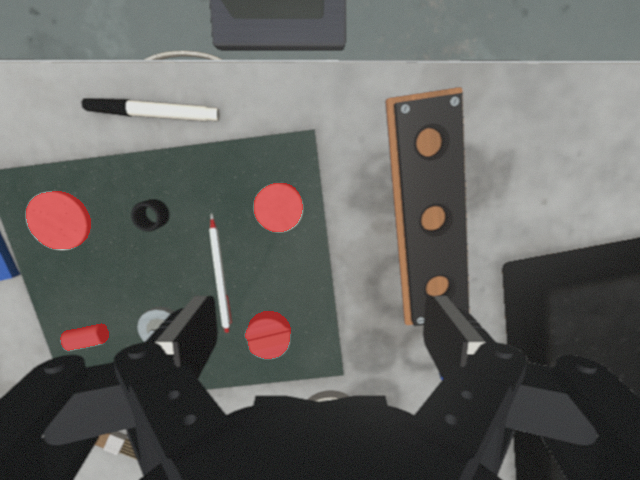

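```bash
python3 - <<'E'
from fit import *
import pickle
t,s=pickle.load(open("first.pkl","rb")); w=pickle.load(open("w1.pkl","rb"))
def ang(p,a,b,z):
    d=onz(p,b,z)-onz(p,a,z); return math.degrees(math.atan2(d[1],d[0]))%180
o=np.array([220,190]);
print(ang(t,o+np.array([140,240])/3.3,o+np.array([228,213])/3.3,28))
save("f.png",w["img"],(230,305,310,375),8)
save("g.png",t["img"],(390,230,430,270),10)
E
```

```text
106.15980829042952
```

View pics/f.png

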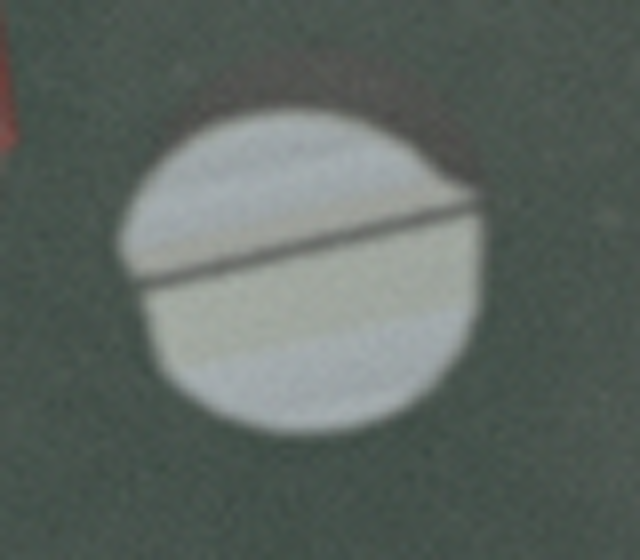

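```bash
cat >> h.py <<'E'
D=math.degrees; Rd=math.radians
RX,RY,RW=507.3,234.2,.143
HOLE={k:(RX+d*math.cos(RW),RY+d*math.sin(RW)) for k,d in(("near",-80),("mid",0),("far",80))}
def st(m=""):
    q=sense(); print(m,"t",round(q["time"],2),"pos",np.round(q["eef_pos"],1),"F",np.round(q["contact_force"],1),"op",round(q["opening"],1)); return q
E
python3 - <<'E'
from h import *
import pickle
w=pickle.load(open("w1.pkl","rb"))
d=onz(w,(290,330.4),28)-onz(w,(248.1,340.4),28); g=math.atan2(d[1],d[0])%math.pi; print("groove",D(g))
yaw=g-math.pi/2; print(D(yaw))
x,y=639.6,51.8
command_gripper(62); st("op")
reach((x,y,60),down(yaw)); st()
wr=camera("wrist"); save("h_w.png",wr["img"])
print(move_linear((x,y,12),150), st()["time"])
print(move_linear((x,y,-14),25,f_stop=4)); q=st("touch")
E
```

```text
groove 104.90904836216369
14.909048362163682
op t 5.23 pos [500. 110. 240.] F [-1.   0.1  0.7] op 62.0
 t 6.17 pos [639.8  52.4  60.6] F [ 0.5 -0.4  1.2] op 62.1
 t 6.68 pos [639.8  52.2  12.7] F [0.9 0.  1.2] op 62.1
False 6.6833
True
touch t 7.33 pos [639.6  51.8  -2.1] F [0.  0.5 4.9] op 62.3
```

View pics/h_w.png

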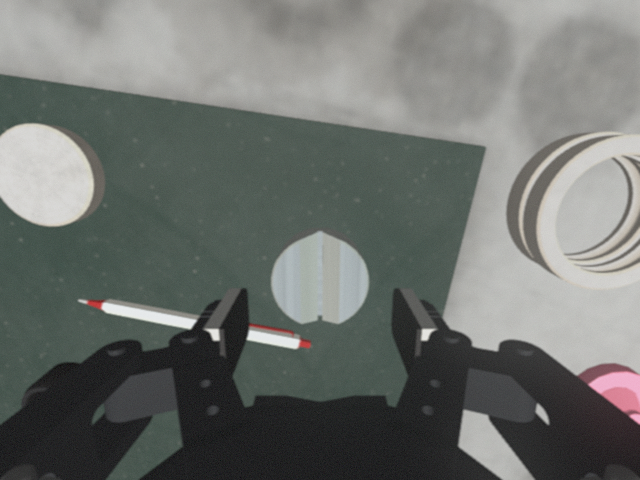

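```bash
python3 - <<'E'
from h import *
x,y=639.6,51.8
g=Rd(104.9+0.4); yaw=g-math.pi/2
move_linear((x,y,17),100); st()
command_gripper(44); st("grip")
move_linear((x,y,75),150); q=st("lift")
hx,hy=HOLE["near"]
reach((hx,hy,75),down(RW)); st("over")
w=camera("wrist"); save("i_w.png",w["img"]); s=camera("scene"); save("i_s.png",s["img"],(60,120,380,360),2.4)
E
```

```text
t 7.67 pos [640.1  51.8  17.6] F [ 0.3 -0.6  0.6] op 61.9
grip t 7.93 pos [639.6  51.9  17.1] F [-1.1  1.   4.6] op 48.1
lift t 8.47 pos [638.7  51.9  74.1] F [-0.4  0.7 -4. ] op 48.0
over t 9.53 pos [429.5 222.2  75.1] F [ 1.5 -0.8 -3. ] op 48.1
```

View pics/i_w.png

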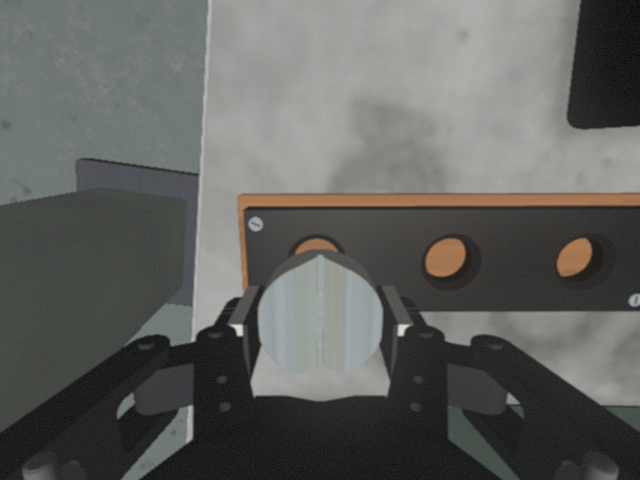

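View pics/i_s.png

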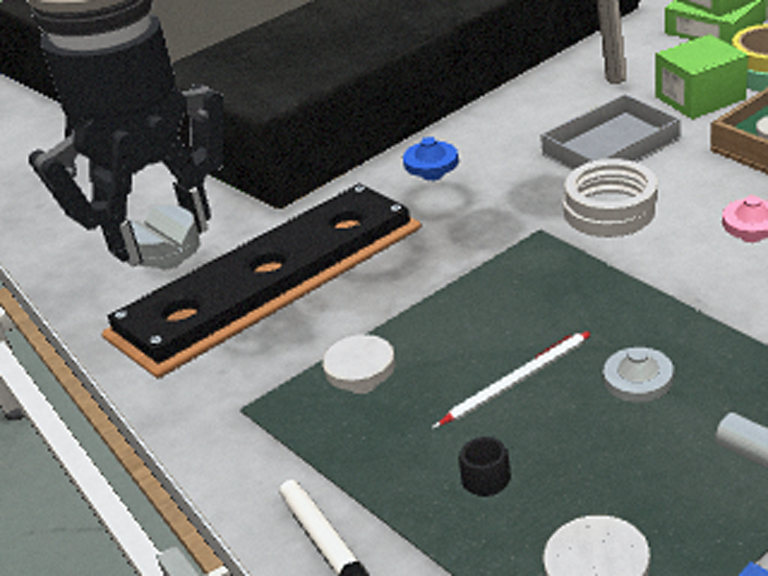

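```bash
python3 - <<'E'
from fit import *
s=camera("scene"); w=camera("wrist")
q=sense(); x,y,z=q["eef_pos"]; print(x,y,z,HOLE["near"])
z0=z-(17-3)+0
for n,p,b,f in(("s",s,(90,180,170,250),8),("w",w,(220,220,420,400),4)):
    im=cv2.resize(p["img"],None,fx=f,fy=f,interpolation=cv2.INTER_CUBIC)
    for r,zz,c in((25,35,(255,0,255)),(25,13,(0,255,255)),(10,13,(255,255,0)),(10,0,(0,255,0))):
        cv2.polylines(im,[np.round((proj(p,ring(r,zz)+[x,y,z0])+.5)*f).astype(np.int32)],True,c,1,cv2.LINE_AA)
    cv2.imwrite(f"pics/j_{n}.png",im[b[1]*f:b[3]*f,b[0]*f:b[2]*f,::-1])
E
```

```text
429.48436813159765 221.90034811478048 75.11965220077514 (428.11656707775944, 222.79894958133124)
```

View pics/j_s.png

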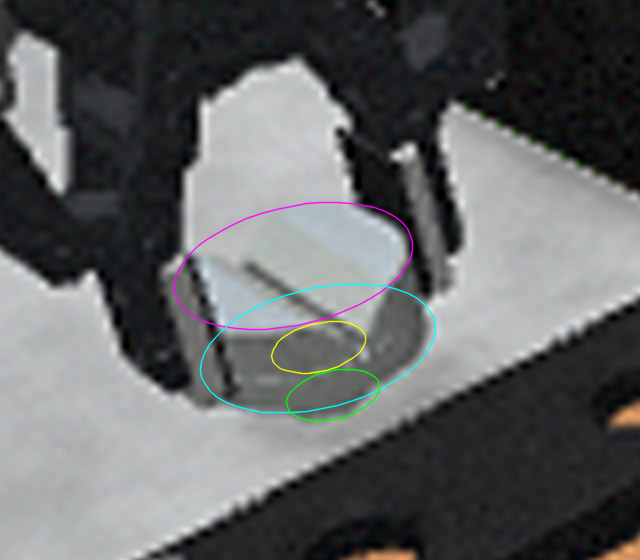

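View pics/j_w.png

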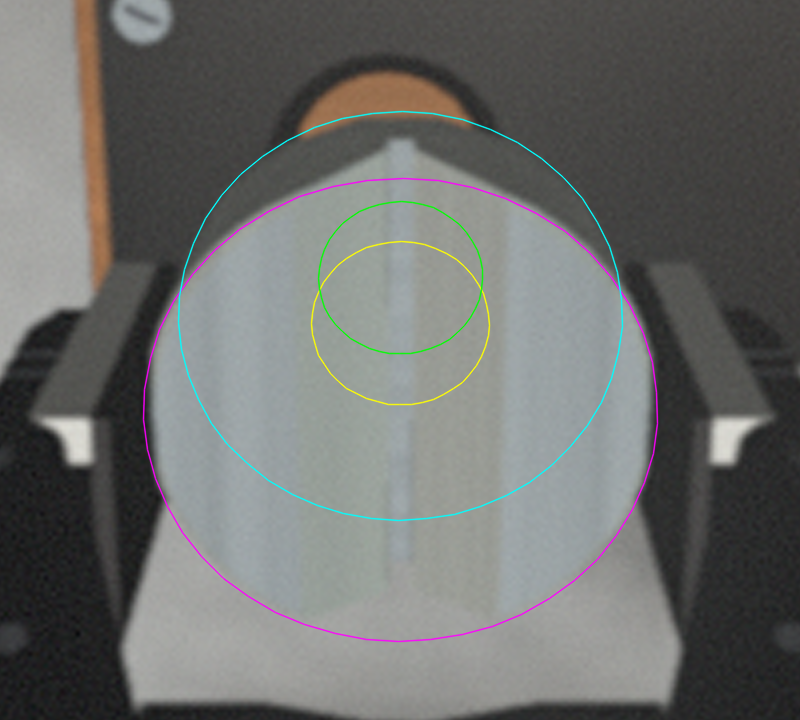

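```bash
cat >> h.py <<'E'
def lin(P,rate=150,yaw=None,f_stop=None,corr=True):
    """move then correct the steady-state error of the arm once"""
    P=np.array(P,float); fr=None if yaw is None else down(yaw)
    r=move_linear(P,rate,frame=fr,f_stop=f_stop)
    return r
def settle(P,yaw=None,c0=None):
    P=np.array(P,float); c=P.copy() if c0 is None else np.array(c0,float)
    for _ in range(2):
        sleep(.15); e=P-sense()["eef_pos"]
        if np.linalg.norm(e)<.4: break
        c=c+e; move_linear(c,60,frame=None if yaw is None else down(yaw))
    return c-P   # command offset
E
python3 - <<'E'
from h import *
hx,hy=HOLE["near"]; hx+=.2; hy-=1.5
move_linear((hx,hy,45),150); o=settle((hx,hy,45)); print("off",o); st()
print(move_linear(np.array((hx,hy,23.5))+o,40,f_stop=8)); st("down")
command_gripper(60); st("rel")
move_linear(np.array((hx,hy,95))+o,150)
w=camera("wrist"); save("k_w.png",w["img"]); s=camera("scene"); save("k_s.png",s["img"],(60,150,300,330),3.3)
st()
E
```

```text
off [-0.04107886 -0.10097541 -0.16097634]
 t 10.88 pos [428.5 221.3  44.9] F [-0.2 -0.1 -2.5] op 47.7
True
down t 11.43 pos [427.5 220.9  22.7] F [-0.2 -0.8  4.1] op 47.8
rel t 11.71 pos [426.5 220.4  22. ] F [ 0.7 -0.3 -0.7] op 60.0
 t 12.44 pos [427.3 220.7  93.7] F [ 0.4 -0.1  1. ] op 59.8
```

View pics/k_w.png

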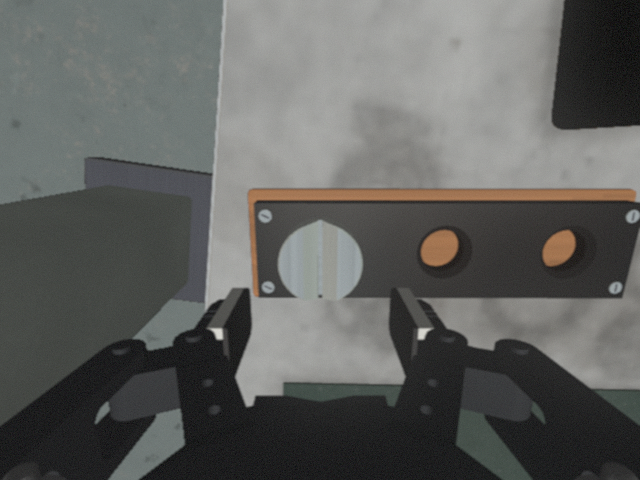

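View pics/k_s.png

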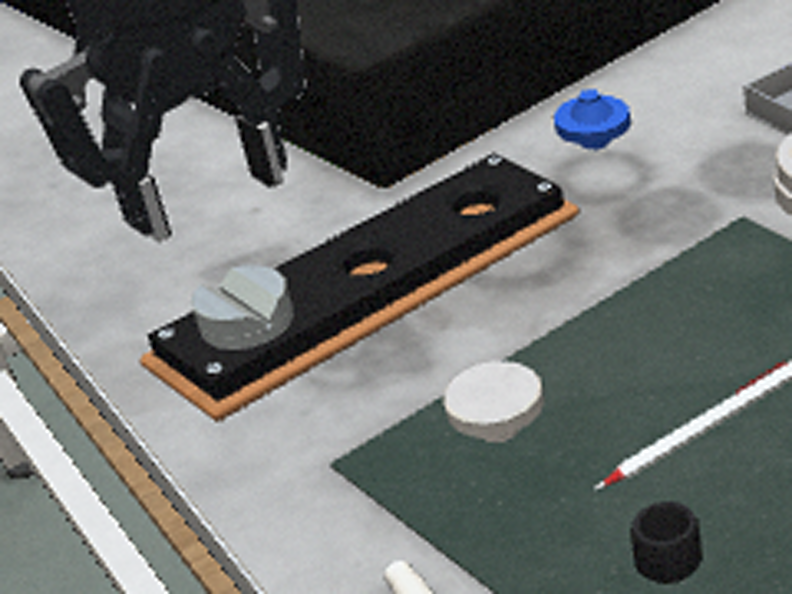

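```bash
cat >> h.py <<'E'
def pick(x,y,zt,yaw,op,close,hover=60,lift=75):
    command_gripper(op) if abs(sense()["opening"]-op)>2 else None
    reach((x,y,hover),down(yaw)); 
    o=settle((x,y,hover)); 
    move_linear(np.array((x,y,zt+12))+o,200); move_linear(np.array((x,y,zt))+o,60); st("at")
    command_gripper(close); q=st("grip")
    move_linear((x,y,lift),200)
    return q["eef_pos"]
E
python3 - <<'E'
from h import *
yaw=RW+math.pi/2
g=pick(492.8,67.6,16.5,yaw,62,44); st("lift")
hx,hy=HOLE["mid"]
reach((hx,hy,75),down(yaw)); o=settle((hx,hy,75)); st("over")
w=camera("wrist"); save("l_w.png",w["img"]); s=camera("scene"); save("l_s.png",s["img"],(60,150,300,330),3.3)
import pickle; pickle.dump((g,w,s,sense()["eef_pos"]),open("flat.pkl","wb"))
from fit import *
x,y,z=sense()["eef_pos"]; z0=z-(g[2]-3); f=4; b=(220,220,420,400)
im=cv2.resize(w["img"],None,fx=f,fy=f,interpolation=cv2.INTER_CUBIC)
for r,zz,c in((25,28,(255,0,255)),(25,13,(0,255,255)),(10,13,(255,255,0)),(10,0,(0,255,0))):
    cv2.polylines(im,[np.round((proj(w,ring(r,zz)+[x,y,z0])+.5)*f).astype(np.int32)],True,c,1,cv2.LINE_AA)
cv2.imwrite(f"pics/l_o.png",im[b[1]*f:b[3]*f,b[0]*f:b[2]*f,::-1])
E
```

```text
at t 15.72 pos [492.7  67.6  16.5] F [-0.1 -0.7  0. ] op 62.1
grip t 16.02 pos [493.1  67.6  17.4] F [-1.2  0.2  5.8] op 45.4
lift t 16.46 pos [492.6  67.8  74.9] F [-0.4  0.2 -3. ] op 45.2
over t 17.97 pos [507.1 234.1  74.8] F [ 0.6  0.1 -1.9] op 45.4
```

View pics/l_o.png

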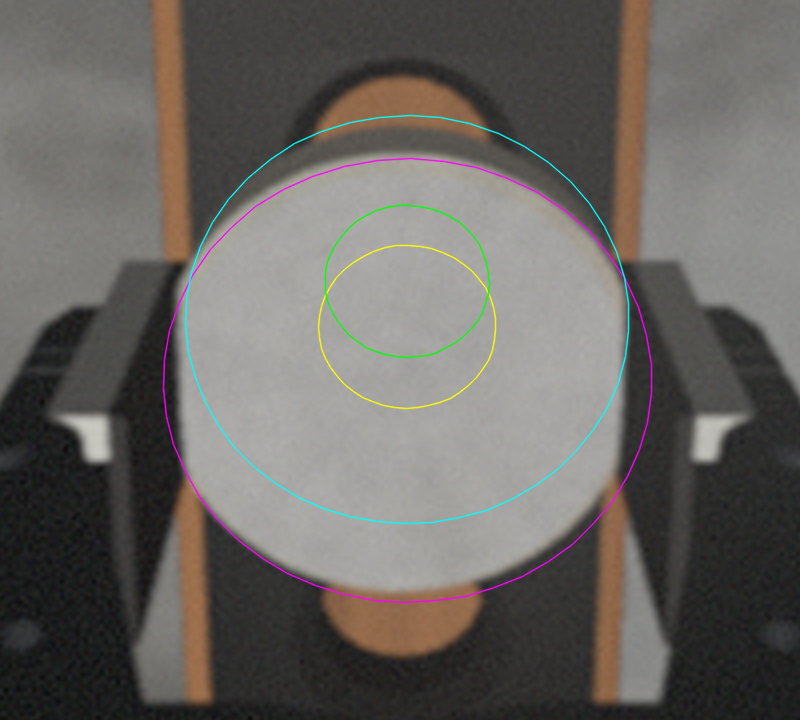

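View pics/l_s.png

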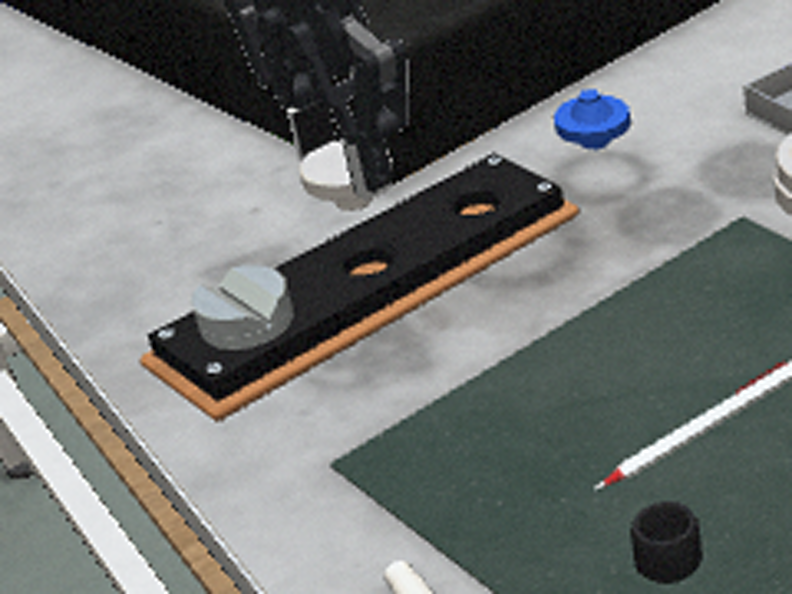

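```bash
python3 - <<'E'
from h import *
yaw=RW+math.pi/2
hx,hy=HOLE["mid"]; hx+=.8
o=np.array([.2,.1,0])
move_linear(np.array((hx,hy,40))+o,200)
print(move_linear(np.array((hx,hy,23.5))+o,40,f_stop=8)); st("down")
command_gripper(60); st("rel")
move_linear(np.array((hx,hy,80))+o,200)
# pedestal
g=pick(634.2,-73.0,15.3,yaw,62,44,hover=70); st("lift")
hx,hy=HOLE["far"]
reach((hx,hy,80),down(yaw)); o=settle((hx,hy,80)); st("over")
w=camera("wrist"); save("m_w.png",w["img"]); s=camera("scene"); save("m_s.png",s["img"],(60,150,300,330),3.3)
print(g)
from fit import *
x,y,z=sense()["eef_pos"]; z0=z-(g[2]-3); f=4; b=(220,220,420,400)
im=cv2.resize(w["img"],None,fx=f,fy=f,interpolation=cv2.INTER_CUBIC)
for r,zz,c in((25,23,(255,0,255)),(25,13,(0,255,255)),(10,13,(255,255,0)),(7,37,(0,255,0))):
    cv2.polylines(im,[np.round((proj(w,ring(r,zz)+[x,y,z0])+.5)*f).astype(np.int32)],True,c,1,cv2.LINE_AA)
cv2.imwrite(f"pics/m_o.png",im[b[1]*f:b[3]*f,b[0]*f:b[2]*f,::-1])
E
```

```text
False
down t 18.95 pos [508.3 234.2  23.4] F [ 0.5  0.2 -2.3] op 45.2
rel t 19.24 pos [508.8 234.5  24. ] F [ 0.1 -0.1  0.1] op 60.1
at t 22.45 pos [634.2 -73.1  15.3] F [-1.   0.7 -0.3] op 60.0
grip t 22.72 pos [634.9 -73.2  16.3] F [-1.4  0.3  5.1] op 47.1
lift t 23.17 pos [633.8 -72.8  74.6] F [-1.2  0.5 -3. ] op 47.0
over t 25.19 pos [586.6 245.1  80. ] F [ 0.1  0.6 -2.3] op 46.9
[634.88443711 -73.17371763  16.25929549]
```

View pics/m_o.png

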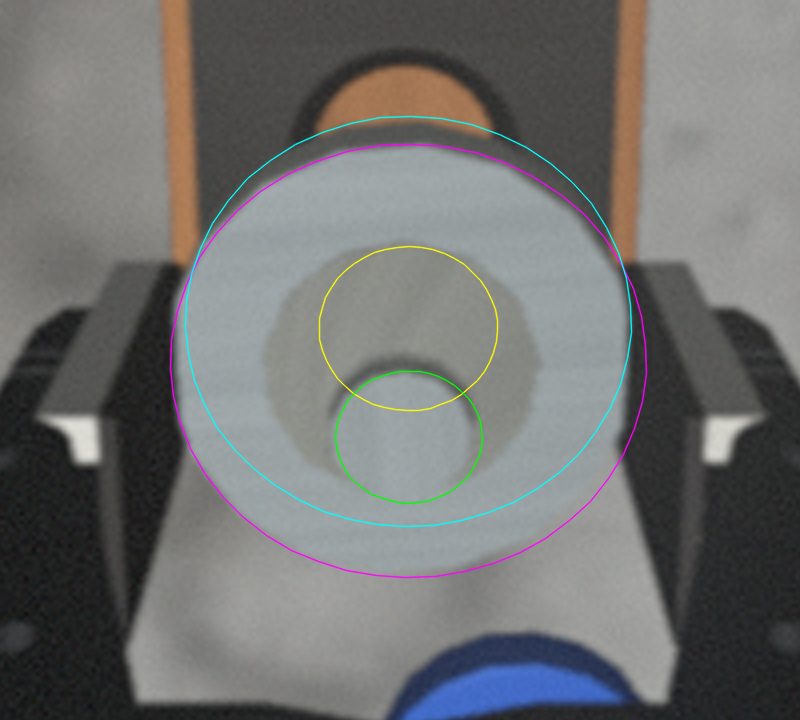

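View pics/m_s.png

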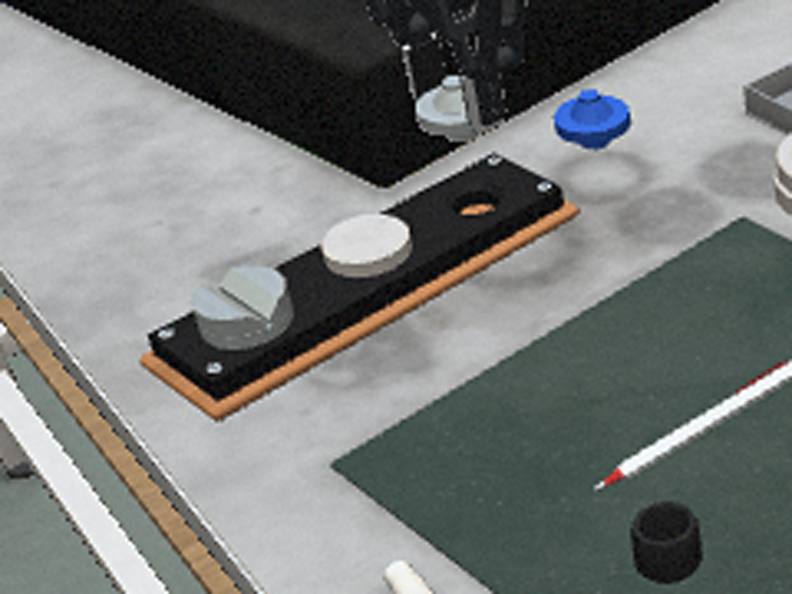

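```bash
python3 - <<'E'
from fit import *
yaw=RW+math.pi/2
hx,hy=HOLE["far"]; hx+=.3; hy+=.3
move_linear((hx,hy,40),200)
print(move_linear((hx,hy,23),40,f_stop=8)); st("down")
command_gripper(60); st("rel")
move_linear((hx,hy,110),200)
reach((560,190,240),down(yaw)); sleep(.1)
w=camera("wrist"); save("n_w.png",w["img"]); t=camera("top"); s=camera("scene")
import pickle; pickle.dump((w,t,s),open("rack.pkl","wb"))
ov={n:p["img"].copy() for n,p in(("w",w),("t",t),("s",s))}
for l,h in(("vee_anvil_center","near"),("flat_anvil_center","mid"),("pedestal_anvil_center","far")):
    for n,p in(("w",w),("t",t),("s",s)):
        Dd=silhouettes(p,l); px=proj(p,np.array([*HOLE[h],25.]))
        Dd=[d for d in Dd if np.hypot(*(np.array(d["pixel"])-px))<20]
        if not Dd: print(n,l,"none"); continue
        m=np.array(Dd[0]["mask"]); ov[n][m]=ov[n][m]//2+np.array([120,0,0],np.uint8)
        parts=[a for a in MOD[l][1:]]
        print(n,l,np.round(fit(p,m,l,(*HOLE[h],0),9,parts=parts),2),np.round(HOLE[h],1))
save("n_ov.png",np.hstack([ov["t"][220:430,120:240],ov["s"][170:380,80:280]]),None,2)
st()
E
```

```text
False
down t 26.22 pos [586.8 245.9  22.9] F [ 0.1  0.1 -1.4] op 47.2
rel t 26.5 pos [587.2 246.1  23.5] F [ 0.9 -0.   0.1] op 60.2
w vee_anvil_center [4.2775e+02 2.2017e+02 0.0000e+00 5.0000e-02] [428.1 222.8]
t vee_anvil_center [4.2798e+02 2.2138e+02 0.0000e+00 8.0000e-02] [428.1 222.8]
s vee_anvil_center [4.2548e+02 2.2039e+02 0.0000e+00 8.0000e-02] [428.1 222.8]
w flat_anvil_center [5.0861e+02 2.3256e+02 0.0000e+00 4.0000e-02] [507.3 234.2]
t flat_anvil_center [5.0995e+02 2.3400e+02 0.0000e+00 1.5000e-01] [507.3 234.2]
s flat_anvil_center [5.0686e+02 2.3307e+02 0.0000e+00 1.0000e-01] [507.3 234.2]
w pedestal_anvil_center [5.8674e+02 2.4471e+02 0.0000e+00 6.0000e-02] [586.5 245.6]
t pedestal_anvil_center [5.8947e+02 2.4639e+02 0.0000e+00 4.9000e-01] [586.5 245.6]
s pedestal_anvil_center [5.8536e+02 2.4616e+02 0.0000e+00 1.0000e-01] [586.5 245.6]
 t 28.42 pos [560. 190. 240.] F [-0.1 -0.2  0.2] op 59.7
```

View pics/n_w.png

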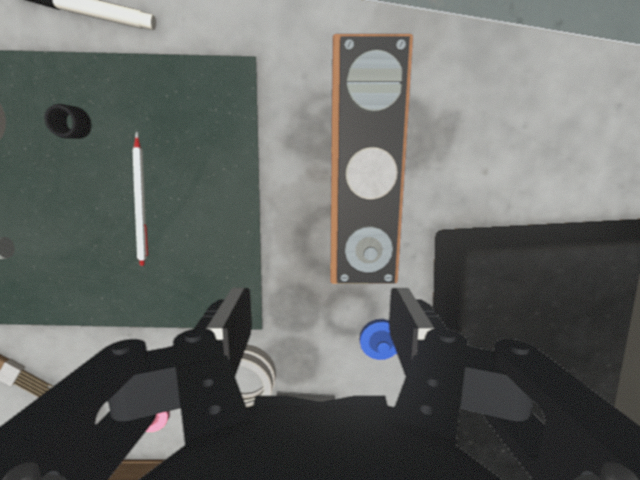

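View pics/n_ov.png

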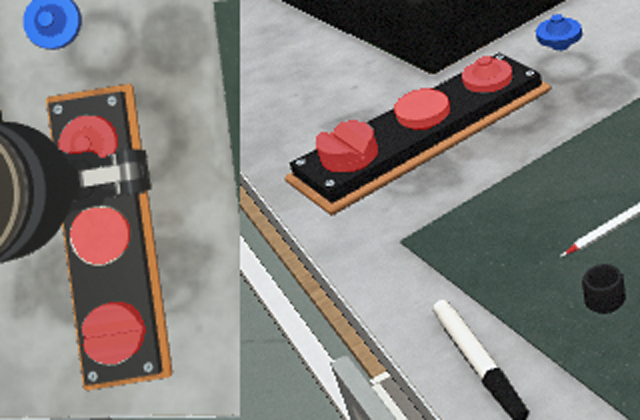

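```bash
python3 - <<'E'
from fit import *
command_gripper(42)
reach((651,-175,130),down(.23)); sleep(.1)
w=camera("wrist")
for l,x0 in(("round_piece_center",(651.3,-169.3,.23)),("test_block_center",(510.4,-175.3,0))):
    Dd=silhouettes(w,l); print(l,[(np.round(d["pixel"]),round(d["conf"],2)) for d in Dd])
    if Dd:
        m=np.array(Dd[0]["mask"]); print(np.round(fit(w,m,l,x0,3,l[0]=="r"),3))
save("o_w.png",w["img"]); st()
E
```

```text
round_piece_center [(array([321., 230.]), 0.72)]
[ 6.50958e+02 -1.69107e+02  2.38000e-01  3.90000e-02]
test_block_center [(array([139., 199.]), 0.88)]
[ 5.10443e+02 -1.75384e+02  0.00000e+00  3.60000e-02]
 t 30.44 pos [ 651.5 -173.7  130.3] F [-0.  -0.3  0.1] op 41.6
```

View pics/o_w.png

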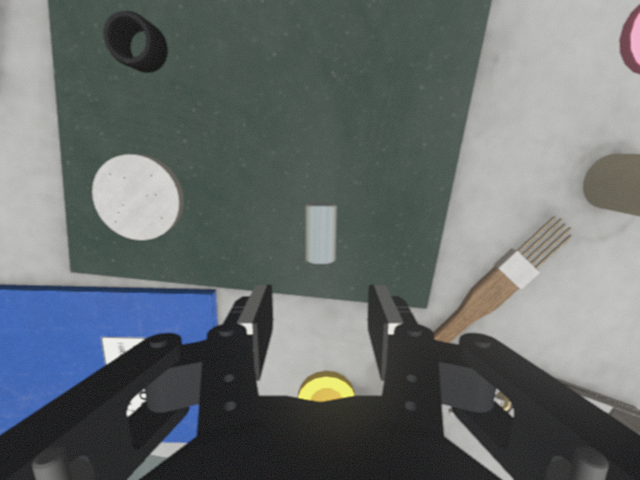

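```bash
python3 - <<'E'
from fit import *
g=pick(651.0,-169.1,10,.238,42,16,hover=70,lift=100); st("lift"); print(g)
vx,vy=427.6,220.6
reach((vx,vy,110),down(RW)); o=settle((vx,vy,110)); print(o); st("over")
w=camera("wrist"); save("p_w.png",w["img"]); s=camera("scene"); save("p_s.png",s["img"],(60,120,300,320),3)
x,y,z=sense()["eef_pos"]; z0=z-(g[2]-3); f=4; b=(220,220,420,400)
im=cv2.resize(w["img"],None,fx=f,fy=f,interpolation=cv2.INTER_CUBIC)
R=np.array([[math.cos(RW),-math.sin(RW),0],[math.sin(RW),math.cos(RW),0],[0,0,1]])
c=bar()@R.T+[x,y,z0]
for k in(c[:48],c[48:]): cv2.polylines(im,[np.round((proj(w,k)+.5)*f).astype(np.int32)],True,(255,0,255),1,cv2.LINE_AA)
cv2.polylines(im,[np.round((proj(w,ring(25,44)+[vx,vy,0])+.5)*f).astype(np.int32)],True,(0,255,255),1,cv2.LINE_AA)
cv2.imwrite("pics/p_o.png",im[b[1]*f:b[3]*f,b[0]*f:b[2]*f,::-1])
import pickle; pickle.dump((g,o),open("bar.pkl","wb"))
E
```

```text
at t 32.33 pos [ 650.9 -169.     9.8] F [ 0.3 -0.4 -0.4] op 41.9
grip t 32.64 pos [ 651.3 -169.3   10.4] F [-0.5  0.4  2.7] op 21.7
lift t 33.24 pos [ 650.1 -168.5   98.9] F [ 0.4  0.  -2.5] op 21.5
[ 651.32163488 -169.32574876   10.40346824]
[-0.04355523  0.0343788   0.00344204]
over t 35.69 pos [427.7 220.6 110. ] F [ 0.4  0.5 -1.4] op 21.5
```

View pics/p_o.png

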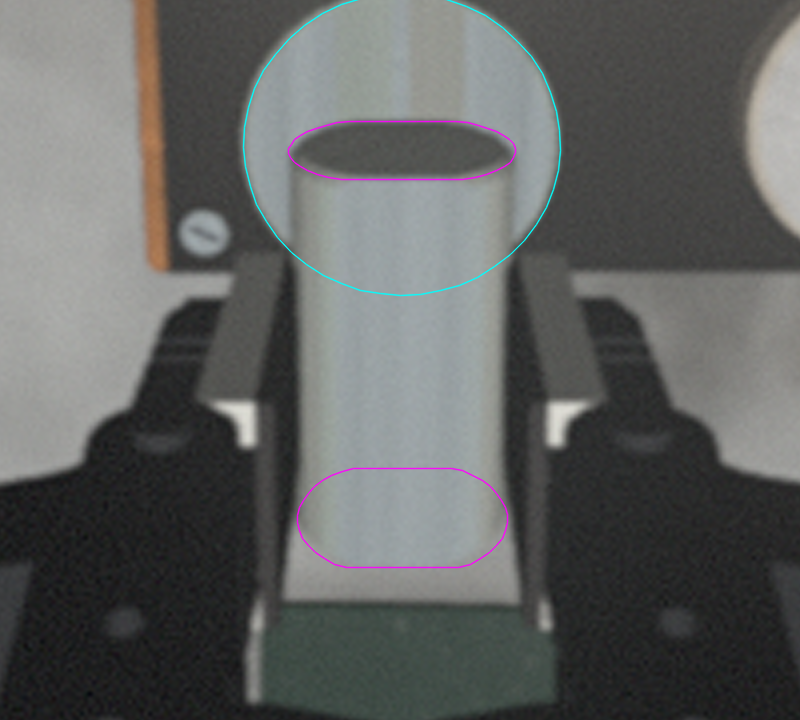

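View pics/p_s.png

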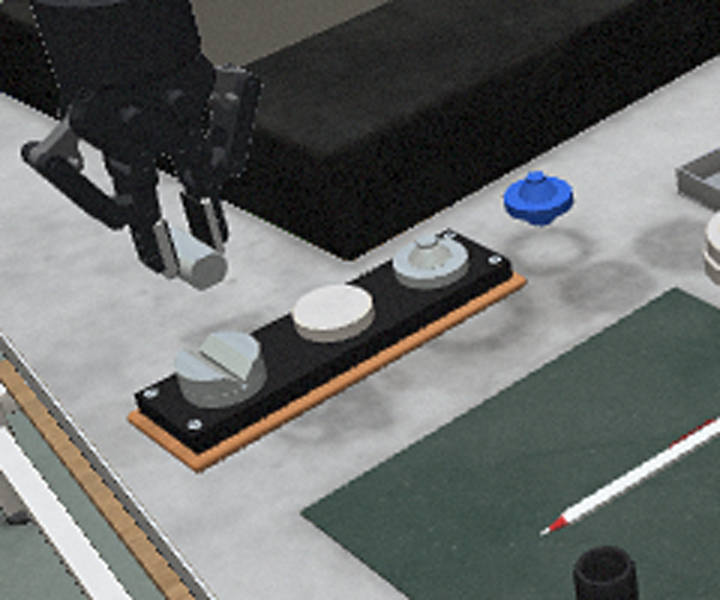

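```bash
python3 - <<'E'
from h import *
vx,vy=427.6,220.6
move_linear((vx,vy,62),200); o=settle((vx,vy,62)); st()
print(move_linear(np.array((vx,vy,47.6))+o,25,f_stop=5)); st("down")
w=camera("wrist"); save("q0.png",w["img"])
command_gripper(40); st("rel")
move_linear(np.array((vx,vy,120))+o,150)
w=camera("wrist"); save("q_w.png",w["img"],(200,150,440,330),3); s=camera("scene"); save("q_s.png",s["img"],(70,170,310,330),3); st()
import pickle; pickle.dump((w,s),open("q.pkl","wb"))
E
```

```text
t 36.98 pos [427.7 220.6  61.9] F [-0.7  0.7 -2.1] op 21.7
True
down t 37.53 pos [427.5 220.4  47.9] F [-0.4  0.3  5.2] op 21.5
rel t 37.9 pos [426.4 220.   47.2] F [-1.  -0.4  0.3] op 40.1
 t 38.63 pos [426.5 220.1 118.7] F [-1.4  0.4 -1.1] op 40.0
```

View pics/q_w.png

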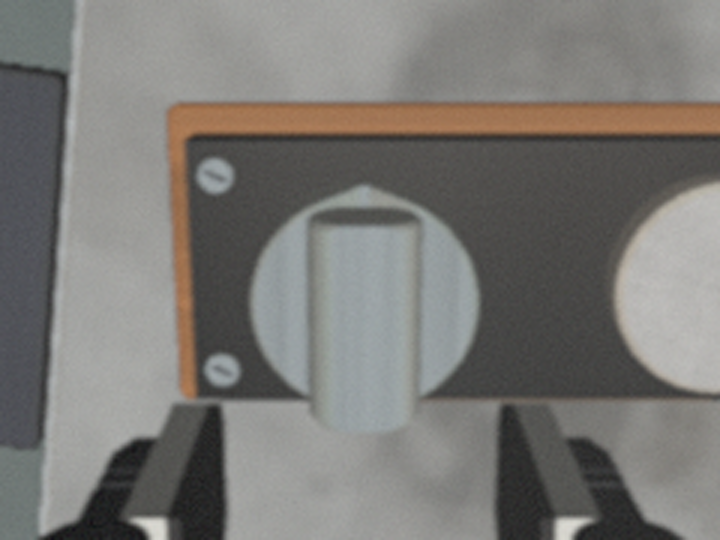

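View pics/q_s.png

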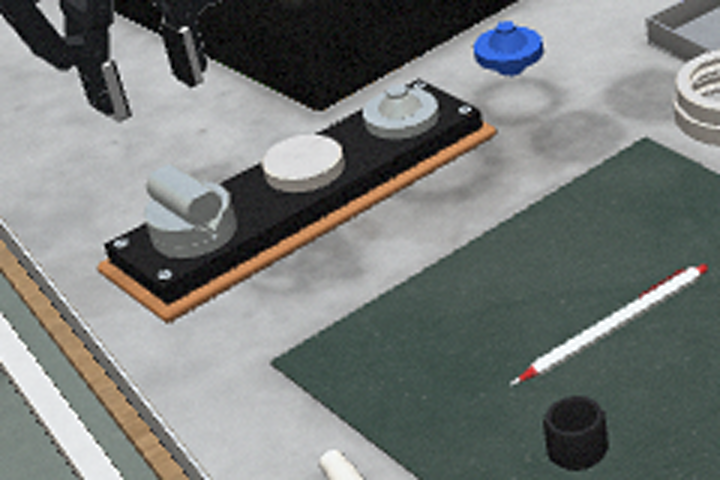

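```bash
cat > chk.py <<'E'
from fit import *
import pickle,sys
w,s=pickle.load(open("q.pkl","rb"))
R=np.array([[math.cos(RW),-math.sin(RW),0],[math.sin(RW),math.cos(RW),0],[0,0,1]])
def ov(p,b,f,vx,vy,bx,by):
    im=cv2.resize(p["img"],None,fx=f,fy=f,interpolation=cv2.INTER_CUBIC)
    c=bar()@R.T+[bx,by,41]
    pl=lambda P,col: cv2.polylines(im,[np.round((proj(p,P)+.5)*f).astype(np.int32)],True,col,1,cv2.LINE_AA)
    pl(c[:48],(255,0,255));pl(c[48:],(255,0,255)); pl(ring(25,44)+[vx,vy,0],(0,255,255)); pl(ring(25,22)+[vx,vy,0],(0,255,0))
    return im[b[1]*f:b[3]*f,b[0]*f:b[2]*f,::-1]
cv2.imwrite("pics/r_w.png",ov(w,(270,190,370,310),6,427.6,220.6,427.6,220.6))
cv2.imwrite("pics/r_s.png",ov(s,(105,215,165,265),10,427.6,220.6,427.6,220.6))
E
python3 chk.py
```

```text
(no output)
```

View pics/r_w.png

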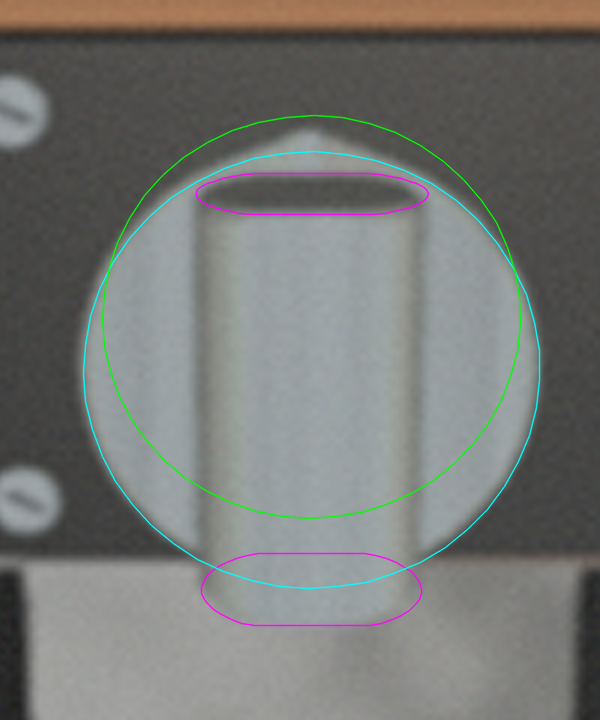

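View pics/r_s.png

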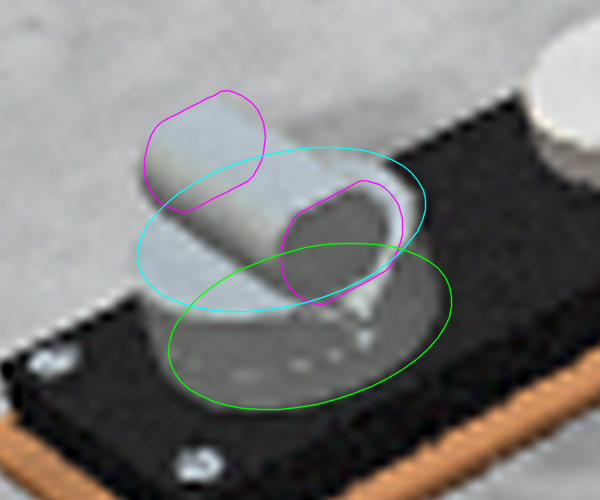

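```bash
python3 - <<'E'
from fit import *
import pickle
w,s=pickle.load(open("q.pkl","rb"))
w3,t3,s3=pickle.load(open("rack.pkl","rb"))
print("base edge",[onz(w3,(436,240),z)[:2].round() for z in(0,40,80)])
Dd=silhouettes(w,"flat_anvil_center")
for d in Dd: print(d["pixel"],d["conf"])
m=np.array(Dd[0]["mask"])
print(np.round(fit(w,m,"flat_anvil_center",(508,234,0),9,parts=MOD["flat_anvil_center"][1:]),2))
yaw=RW+math.pi/2
move_linear((440,190,150),250)
command_gripper(78)
reach((510.5,-175.4,75),down(yaw))
g=pick(510.5,-175.4,0.6,yaw,78,56,hover=45,lift=100); st("lift"); print(g)
w=camera("wrist"); save("s_w.png",w["img"]); pickle.dump(g,open("blk.pkl","wb"))
E
```

```text
base edge [array([573., 325.]), array([564., 310.]), array([556., 295.])]
[438.4, 242.9] 0.87
[5.0727e+02 2.3406e+02 0.0000e+00 7.0000e-02]
at t 43.23 pos [ 5.103e+02 -1.754e+02  4.000e-01] F [ 0.6  0.4 -0.1] op 77.7
grip t 43.52 pos [ 510.6 -175.3    1.4] F [-2.5  1.7  6.1] op 61.4
lift t 44.17 pos [ 509.6 -174.8   99. ] F [ 0.   0.1 -3.2] op 61.2
[ 510.60903586 -175.28237801    1.38863046]
```

View pics/s_w.png

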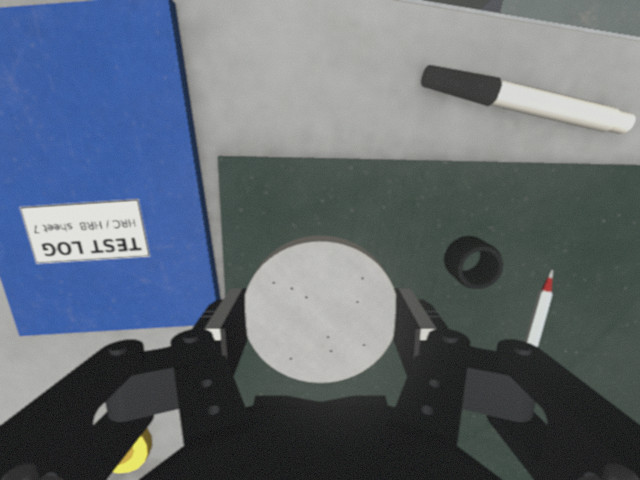

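```bash
python3 - <<'E'
from fit import *
import pickle
g=pickle.load(open("blk.pkl","rb")); yaw=RW+math.pi/2
fx,fy=507.8,233.8
reach((fx,fy,110),down(yaw)); settle((fx,fy,110)); st()
w=camera("wrist"); q=sense()["eef_pos"]; z0=q[2]-(g[2]-3)
Dd=silhouettes(w,"test_block_center"); m=np.array(Dd[0]["mask"])
r=fit(w,m,"test_block_center",(q[0],q[1],0),z0); print("block rel TCP",r[0]-q[0],r[1]-q[1],r[3])
save("t_w.png",w["img"],(200,200,440,400),3)
E
```

```text
t 46.54 pos [507.9 233.6 110. ] F [-0.3  0.5 -2.7] op 61.0
block rel TCP 0.2896654751384631 -0.6537319149356335 0.043277853777169785
```

View pics/t_w.png

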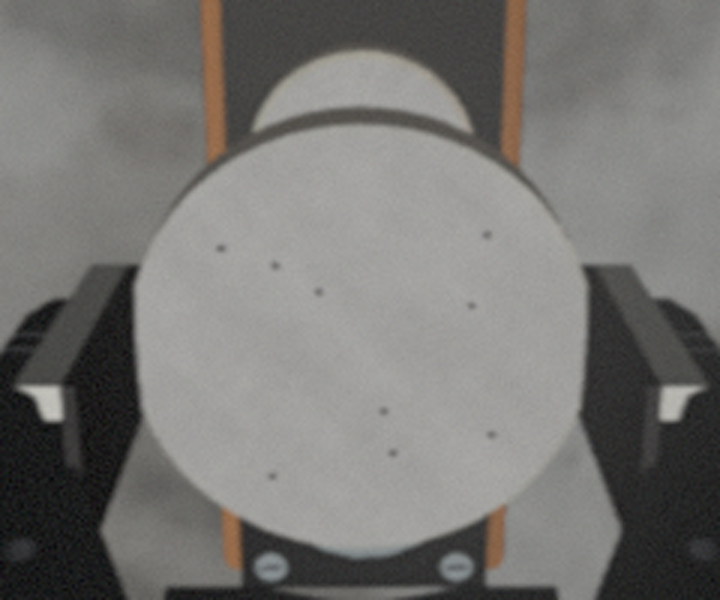

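Block is held centred. Lower and release.

```bash
python3 - <<'E'
from fit import *
import pickle
fx,fy=507.7,234.0
move_linear((fx,fy,50),200); o=settle((fx,fy,50)); st()
print(move_linear(np.array((fx,fy,35.0))+o,25,f_stop=5)); st("down")
command_gripper(78); st("rel")
move_linear(np.array((fx,fy,120))+o,150)
reach((560,190,240),down(RW+math.pi/2)); sleep(.1)
w=camera("wrist"); s=camera("scene"); save("u_w.png",w["img"]); save("u_s.png",s["img"],(70,170,310,330),3); st()
for l,g,z0,parts in(("test_block_center",(508,234,0),37,None),("pedestal_anvil_center",(586.5,245,0),9,MOD["pedestal_anvil_center"][1:]),("round_piece_center",(427.6,220.6,RW),41,None)):
    for n,p in(("w",w),("s",s)):
        px=proj(p,np.array([g[0],g[1],z0+10.])); Dd=[d for d in silhouettes(p,l) if np.hypot(*(np.array(d["pixel"])-px))<20]
        if Dd: print(l,n,np.round(fit(p,np.array(Dd[0]["mask"]),l,g,z0,l[0]=="r",parts=parts),3))
        else: print(l,n,"none")
pickle.dump((w,s),open("u.pkl","wb")); st()
E
```

```text
t 47.89 pos [507.9 234.   49.9] F [ 0.3 -0.2 -3.1] op 61.4
False
down t 48.64 pos [507.7 233.9  34.8] F [ 0.3 -0.4 -2.6] op 61.5
rel t 48.96 pos [508.1 234.1  35.2] F [ 0.4 -0.4  0.6] op 78.1
 t 50.48 pos [558.5 190.7 238. ] F [-0.1 -0.1 -0.2] op 78.3
test_block_center w [5.07958e+02 2.32549e+02 0.00000e+00 4.10000e-02]
test_block_center s [5.06505e+02 2.32599e+02 0.00000e+00 1.43000e-01]
pedestal_anvil_center w [5.86398e+02 2.44955e+02 0.00000e+00 3.40000e-02]
pedestal_anvil_center s [5.85764e+02 2.45784e+02 0.00000e+00 1.40000e-01]
round_piece_center w none
round_piece_center s [4.25709e+02 2.20017e+02 1.06000e-01 7.40000e-02]
 t 50.78 pos [559.8 190.1 239.7] F [ 0.4 -0.5 -0.4] op 77.7
```

View pics/u_w.png

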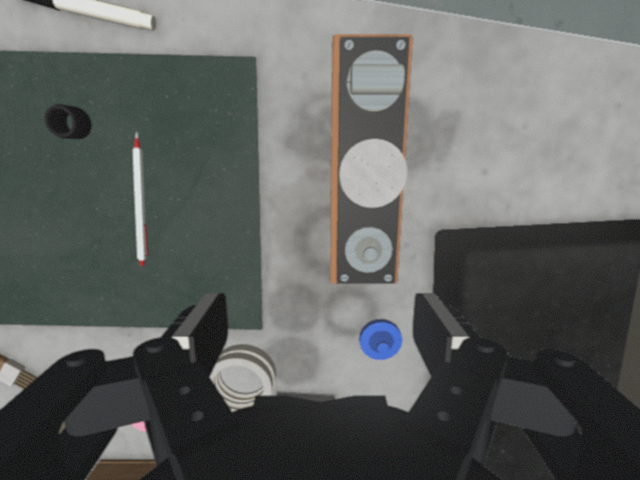

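View pics/u_s.png

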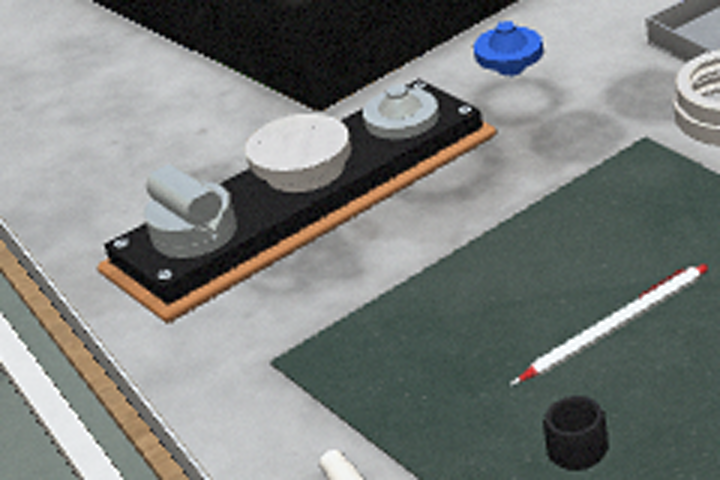

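```bash
python3 - <<'E'
from h import *
st(); print(hand_in())
E
```

```text
t 50.78 pos [559.8 190.1 239.7] F [ 0.4 -0.5 -0.4] op 77.7
the job is handed in; nothing more can be done
None
```

I loaded the rack in the order asked and handed the job in at about 51 s, with the gripper clear at z = 240 mm. The vee anvil is in the near hole with its groove across the row, the flat anvil in the middle and the steel pedestal anvil in the far hole. The round piece lies in the groove, and the test block lies flat on the flat anvil. I did not touch the blue, pink and yellow look-alikes.

- **Anvils:** In the last pictures all three sit level on the rack. The vee and flat anvils measured about 1–3 mm from my rack-hole estimates, within the shank's play in the hole. The pedestal measured about 1 mm off in its last check.
- **Test block:** It is within about 0.6 mm of the flat anvil's centre. The wrist view from the same pose and the scene view agree.
- **Round piece:** It is within about 0.5 mm of the groove's middle and in line with it to about 2°.
- **Checks that failed or disagreed:**
  - The network did not find the round piece in the last wrist picture, so that check rests on the scene view and an earlier close wrist overlay.
  - Absolute positions differed by 1–3 mm between cameras, about what the 2 mm calibration allows.
  - The top view of the pedestal in the rack was blocked by the arm, so I did not use it.

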